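Click the shelf divider in at the green tag

ROBOT

A 6-joint arm with a two-finger parallel gripper is mounted at the origin on the work surface. World frame = base frame: x ahead of the robot, y to its left, z up, the work surface at z = 0. Lengths are in m, angles in rad, forces in N, time in s.
With the tool pointing down it reaches from about 0.35 to 0.775 m from the base axis. Payload 7.3 kg.
Tool frame: the origin (TCP) lies midway between the tips of the shut fingers; the grasp point (between the pads) lies 19 mm behind it (robot.tcp_to_grasp is the distance from the TCP to the grasp point, in m); z points along the fingers, y is the direction in which the jaws open and shut (so a half turn about z gives the same grasp; the last joint's range is limited). The gripper opens to 92 mm and grips with 3 to 60 N. Pads are 19 mm wide; open, the fingers measure 130 mm over their backs; the gripper's body (75 mm by 190 mm) begins 47 mm behind the grasp point.
Start: joints at [1.005, 0.342, 1.524, -0, 1.275, -0.146], TCP at [0.214, 0.479, 0.195] pointing down, gripper open.
Joint ranges: [-2.53, 2.53], [-0.77, 2.02], [0.04, 2.7], [-1, 4.14], [0.28, 2.66], [-3.11, 3.11]. Speed limits (rad/s): [2.57, 2.57, 3.14, 3.14, 3.14, 3.14].

INTERFACE

Orientations are given as a unit quaternion [w, x, y, z].
In Python, from plant import robot gives the robot as it stands.
- The arm moves only by the tool arm_command, never from a script. Its argument "targets" is one flat list of numbers, 6 for each row, row after row: the shift along the tool's x, y, z in mm, then the turn, a rotation vector about the tool's x, y, z in rad. In form: [tx, ty, tz, ax, ay, az, tx, ty, tz, ax, ay, az, ...]. A call has 1 to 5 rows; each row is the pose to reach, as a shift and turn from the pose measured when the call began, along the tool's axes at that moment; what a row does not reach only later rows make up. A row lasts 1/8 s, in which the tool goes at most 62.5 mm and 10.7 degrees, less where a joint would pass 70% of its speed; a pose out of reach is approached as far as the arm can. A call with a gripper value outside its range is refused whole. "jaw" is the opening, from 0 (shut) to 1 (fully open), set as the call begins (left out, the last holds). The fingers move at their own pace and stop on an object; "grip_force" is the grip in N (left out, the last holds). Time passes only in rows, so rows that repeat a pose let the fingers close. It gives the time, the measured TCP pose, the force and the opening at its end, in the units of the state.
- robot.get_state(): the state, without advancing time (a new reading comes with each control period).
- robot.camera(name): name is "side" or "top"; returns (picture, depth): 480x640x3 uint8, red, green, blue; 480x640 float32, m along the optical axis (not along the pixel's ray), 0 where there is no reading.
- robot.camera_params(name): a dict with "camera_matrix" (3x3 intrinsics, pixels), "R" (3x3) and "t" (3): a world point X has camera coordinates R X + t. Camera axes: x right, y down, z forward; pixel columns grow to the right and rows downward; lengths in m; the calibration is good to about 2 mm. A picture is of the moment at which its call begins. camera_params takes no time and is no camera call.
- robot.finish_job(): hands the job in, once; it reports no verdict.
The state is a dict: "time_s": time; "joints": joint angles; "joint_vel": joint speeds; "joint_efforts": joint torques, N m; "tcp_pos": TCP position; "tcp_rot": TCP orientation; "ft_force": force on the tool from outside, world axes, zero at the start; "torque": the same for the moment, N m; "finger_gap": finger opening in m.
Only numpy, scipy, OpenCV 4.12 (cv2) and the standard library are available. Lean on these libraries where they do the work, as an engineer would, in place of code of your own. Each camera call takes 0.05 s, during which the arm holds its last target.

TASK

The red lane divider on this supermarket shelf slides along a notched rail. With the fingers, push it by a black pad on the side of its front tab, not by the thin plate behind, until it drops into the notch at the green price tag, and leave it clicked in there. Only push, never pinch it between the fingers, and leave the cartons and the bottle standing where they are.

Things in the scene. Friction and masses are not known exactly. Their poses are not given: they have to be found in the camera images.
- shelf: white fixed shelf, 300 mm deep, 520 mm wide, board top 15 mm above the table; 45 mm high lip at its back. Origin on the table under it; x points to its back, y left along the rail. The rail strip (12 mm wide, top 22 mm above the table) runs along y at x = -110 mm of this frame; its three notches, 12 mm dark V gaps, are at y = -80, 0 and +80 mm, one behind each tag.
- divider (a joint): y of the divider in the shelf's frame, m; notches at -0.08, 0, +0.08, end stops at -0.11, +0.11. Between notches it drags with 2 to 4 N and stays where left; within 4 mm of a notch a spring ball pulls it in (the push falls to nothing); 10 to 14 N pushes it out. Starts between the middle and left notch: the way may go either side, or through the middle notch.
- divider_mark (a point): middle of the top of the divider's red front tab, 98 mm above the table, over the spring ball. Tab: 28 mm deep, 24 mm thick along the rail with its black pads, from 42 mm up; below it a foot 36 mm deep, 20 mm along the rail, 24 to 42 mm up. The divider is seated when this point is level along the rail with a tag's middle.
- pad_left_mid (a point): black rubber push pad on the tab's left (+y) side, 30 mm deep, 4 mm thick, 50 mm high; this point is the middle of its outer face, 73 mm above the table, 12 mm from the tab's middle. Push here to send the divider to -y.
- pad_right_mid (a point): the same pad on the tab's right (-y) side. Push here to send the divider to +y.
- tag_green_mark (a point): middle of the top of the green price tag, a flat fixed tile 34 x 50 x 4 mm with a paper face, top 19 mm above the table, 40 mm in front of the rail. Its y axis runs along the rail; its place along the rail is its notch's. Yellow and blue tags stand at the other two notches; which is where varies.
- carton_a_center (a point): centre of a loose drink carton, mostly blue, 60 x 40 x 100 mm, standing on the left end of the shelf
- carton_b_center (a point): centre of a loose drink carton, white above a blue band, 60 x 40 x 100 mm, standing on the right end of the shelf
- bottle_center (a point): centre of a loose white bottle, 52 mm across, 105 mm high, blue cap, standing near the front of the right end of the shelf
- divider_plate_mid (a point): middle of the thin red divider plate that runs back from the tab: 4 mm thick, 185 mm deep, 18 to 84 mm above the table. Not to be pushed on; it lies 10 mm back from the pads' faces.

How it is judged:
By the outcome, as a careful person would: the job done as asked, in the order asked, and still so for the second after the job is handed in, with the robot touching nothing.
It also fails if it takes over 48 s, if anything falls off the work surface, if the arm or the gripper's body presses on something with over 40 N, if the wrist force passes 120 N, or if a joint passes its speed limit or range.

## Working session

There is one attempt and no reset: what is moved stays moved. The work goes in short steps, Python scripts to look and compute and a tool call to move; the robot and the scene stay as the last step left them, time stands still between calls to the robot, and variables do not carry over. Pictures are saved under pics/ and viewed, and the job is handed in when it is done.

Besides the shell and the picture viewer there is one more tool, called by a JSON object that holds its "fn" and its "kwargs". arm_command: Moves the arm, as the interface text tells. Its arguments: {"type":"object","properties":{"targets":{"type":"array","items":{"type":"number"}},"jaw":{"type":"number"},"grip_force":{"type":"number"}},"required":["targets"]}

```bash
mkdir -p pics; cat > h.py <<'E'
import numpy as np,cv2
from plant import robot
def snap(n,f):
    im,d=robot.camera(n); cv2.imwrite(f'pics/{f}.png',im[:,:,::-1]); np.savez(f'pics/{f}.npz',im=im,d=d); return im,d
def px2w(n,u,v,d):
    p=robot.camera_params(n);K=np.array(p['camera_matrix']);R=np.array(p['R']);t=np.array(p['t'])
    return R.T@(np.linalg.inv(K)@np.array([u,v,1.])*d-t)
def ray_z(n,u,v,z):
    a=px2w(n,u,v,0.);b=px2w(n,u,v,1.); s=(z-a[2])/(b[2]-a[2]); return a+s*(b-a)
def cloud(n,d):
    p=robot.camera_params(n);K=np.array(p['camera_matrix']);R=np.array(p['R']);t=np.array(p['t'])
    v,u=np.mgrid[0:480,0:640]; P=np.stack([u,v,np.ones_like(u)],-1)@np.linalg.inv(K).T*d[...,None]
    return (P-t)@R
E
python3 - <<'E'
from h import *
s=robot.get_state();print(s)
snap('top','t0');snap('side','s0')
E
```

```text
{'time_s': 0.0, 'joints': array([ 1.00499329e+00,  3.42745333e-01,  1.52503176e+00,  6.43670316e-06,
        1.27542123e+00, -1.45978179e-01]), 'joint_vel': array([ 0.00150226,  0.00110727, -0.00147683, -0.00038572,  0.00088376,
        0.00153073]), 'joint_efforts': array([-1.41138949e-03, -4.31255078e+01, -2.44216847e+01,  7.15755299e-02,
        5.60509705e-02, -1.38312971e-04]), 'tcp_pos': array([0.21370225, 0.47902187, 0.19462814]), 'tcp_rot': array([-2.82612683e-04,  2.08375105e-01,  9.78048655e-01, -7.51452240e-04]), 'ft_force': array([0.32334494, 0.19970478, 0.34680616]), 'torque': array([0.06750443, 0.05407336, 0.04556734]), 'finger_gap': 0.09201729126326917}
```

View pics/t0.png

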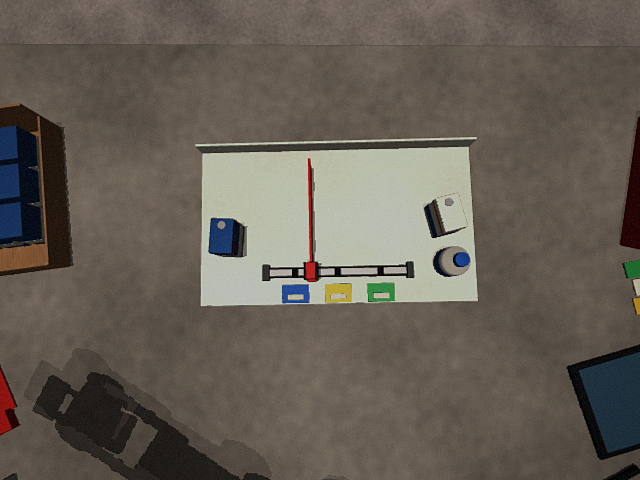

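View pics/s0.png

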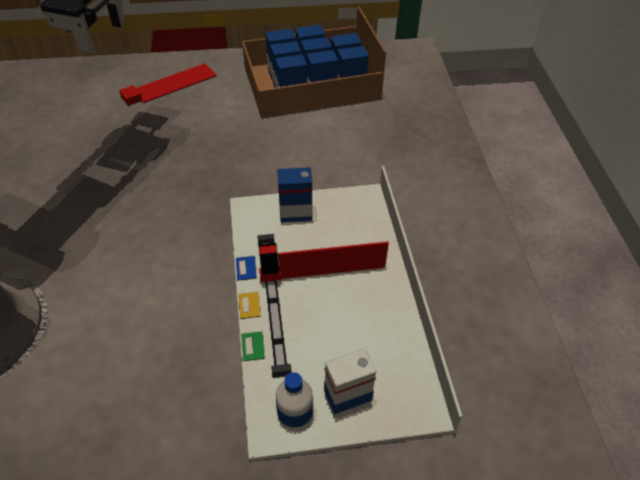

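The top view shows the divider tab at about (311,270). The tags are blue (295,294), yellow (338,293) and green (381,292), so green is the right notch at -80 mm. I'll push the left pad toward -y, through the middle notch. The bottle at (453,261) stands beyond the rail's right end. Next I'll measure positions.

```bash
python3 - <<'E'
from h import *
z=np.load('pics/t0.npz');im=z['im'];d=z['d'];C=cloud('top',d)
hsv=cv2.cvtColor(im,cv2.COLOR_RGB2HSV)
def blob(name,lo,hi,roi,zz):
    m=cv2.inRange(hsv,lo,hi); k=np.zeros_like(m);u0,u1,v0,v1=roi;k[v0:v1,u0:u1]=1;m=m*k
    c=cv2.minAreaRect(cv2.findNonZero(m)); P=C[m>0]
    print(name,c,'ray',ray_z('top',*c[0],zz).round(4),'depth med',np.median(P,0).round(4),(m>0).sum())
blob('green',(40,80,40),(85,255,255),(360,400,280,305),.019)
blob('yellow',(18,80,60),(35,255,255),(322,356,280,305),.019)
blob('blue',(100,80,40),(130,255,255),(278,314,280,305),.019)
blob('tab',(0,120,60),(8,255,255),(300,325,260,282),.098)
blob('plate',(0,120,60),(8,255,255),(300,325,155,255),.084)
for n,u,v in [('tab',311,270),('bottle',453,261),('cartA',224,236),('cartB',450,210),('shelfFL',202,304),('shelfFR',476,299)]:
    print(n,C[v,u].round(4))
# tab points by height
H=C[255:290,290:335]; m=(H[...,2]>.09)&(H[...,2]<.11);P=H[m];print('tab hi',P.min(0),P.max(0),P.mean(0),len(P))
E
```

```text
green ((381.0, 292.0), (18.0, 26.0), 90.0) ray [ 0.454 -0.092  0.019] depth med [ 0.4576 -0.0917  0.02  ] 402
yellow ((338.0, 292.5), (17.0, 26.0), 90.0) ray [ 0.4518 -0.0119  0.019 ] depth med [ 0.4546 -0.0118  0.0199] 406
blue ((295.0, 293.5), (17.0, 26.0), 90.0) ray [0.4487 0.0685 0.019 ] depth med [0.4518 0.0686 0.02  ] 386
tab ((309.80340576171875, 270.6585998535156), (21.25737190246582, 9.395524024963379), 86.633544921875) ray [0.489  0.0384 0.098 ] depth med [0.4884 0.0381 0.0978] 185
plate ((309.5, 206.00001525878906), (96.03746795654297, 2.620300531387329), 89.01223754882812) ray [0.6035 0.0414 0.084 ] depth med [0.6    0.0415 0.0847] 237
tab [0.4902 0.0364 0.097 ]
bottle [ 0.5083 -0.202   0.1085]
cartA [0.5448 0.1839 0.1151]
cartB [ 0.5935 -0.1964  0.1168]
shelfFL [0.4264 0.2436 0.0156]
shelfFR [ 0.4437 -0.2685  0.016 ]
tab hi [0.4748441  0.02579984 0.09108908] [0.50558491 0.04858983 0.10287924] [0.49021304 0.03725808 0.09847012] 238
```

```bash
python3 - <<'E'
import cv2
a=cv2.imread('pics/t0.png')[240:310,240:480];cv2.imwrite('pics/t0z.png',cv2.resize(a,None,fx=3.3,fy=3.3,interpolation=cv2.INTER_CUBIC))
a=cv2.imread('pics/s0.png')[220:390,220:400];cv2.imwrite('pics/s0z.png',cv2.resize(a,None,fx=3.4,fy=3.4,interpolation=cv2.INTER_CUBIC))
E
```

```text
(no output)
```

View pics/t0z.png

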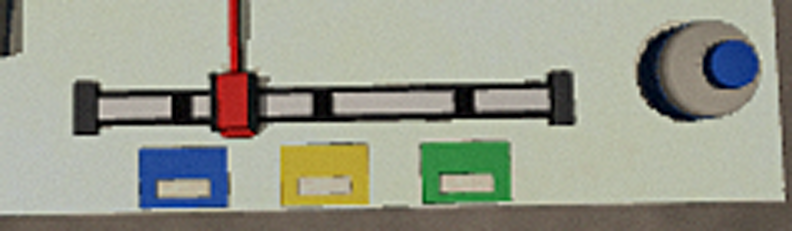

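View pics/s0z.png

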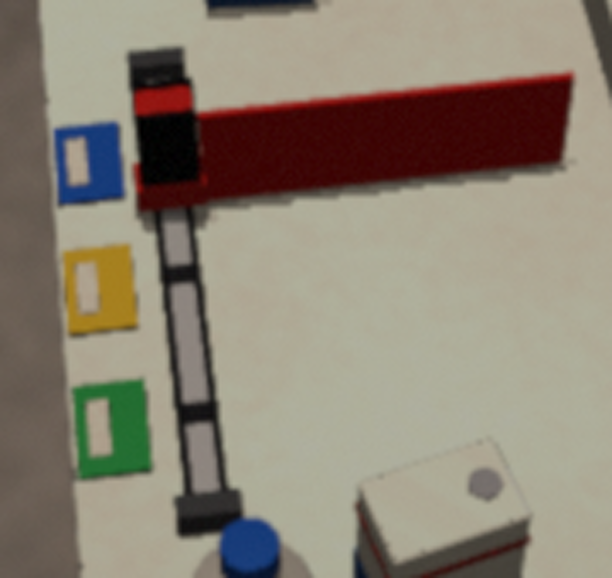

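```bash
cat >> h.py <<'E'
from scipy.spatial.transform import Rotation as Ro
TH=0.0345; EX=np.array([np.cos(TH),np.sin(TH),0]);EY=np.array([-np.sin(TH),np.cos(TH),0]); O=np.array([.603,-.0066,0])
def st():
    s=robot.get_state();q=s['tcp_rot'];return s,np.array(s['tcp_pos']),Ro.from_quat([q[1],q[2],q[3],q[0]])
RT=Ro.from_matrix(np.stack([EY,EX,[0,0,-1]],1))
def go(x,s_,z):
    s,p,R=st();W=O+EX*x+EY*s_;W[2]=z
    print('t',s['time_s'],'tgt',W.round(4),'shift mm',(R.inv().apply(W-p)*1000).round(1),'rot',(R.inv()*RT).as_rotvec().round(4))
def where():
    s,p,R=st();e=p-O;print('t',round(s['time_s'],3),'shelf x,s,z',(e@EX).round(4),(e@EY).round(4),p[2].round(4),'F shelf',np.round([s['ft_force']@EX,s['ft_force']@EY,s['ft_force'][2]],2),'rot',(R.inv()*RT).as_rotvec().round(4),'gap',s['finger_gap'])
E
python3 -c "
from h import *
where();go(-.111,.092,.19)"
```

```text
t 0.1 shelf x,s,z -0.3723 0.4988 0.1947 F shelf [ 1.34  0.41 -0.2 ] rot [-1.3000e-03  6.0000e-04  1.1165e+00] gap 0.09165921901823897
t 0.1 tgt [0.4889 0.0815 0.19  ] shift mm [-413.3 -250.9    5. ] rot [-1.3000e-03  6.0000e-04  1.1165e+00]
```

{"fn": "arm_command", "kwargs": {"targets": [-50, -30, 0, 0, 0, 0.15, -100, -60, 0, 0, 0, 0.3, -150, -90, 0, 0, 0, 0.45, -200, -120, 0, 0, 0, 0.6, -250, -150, 0, 0, 0, 0.75], "jaw": 0, "grip_force": 20}}

```text
time_s: 0.72
tcp_pos: [0.3816, 0.2385, 0.1948]
tcp_rot: [-0.0, 0.554, 0.832, -0.001]
ft_force: [0.0, 0.4, -0.1]
finger_gap: 0.046
```

```bash
python3 -c "
from h import *
where();go(-.111,.092,.19);print(robot.get_state()['joints'])"
```

```text
t 0.725 shelf x,s,z -0.2129 0.2526 0.1948 F shelf [ 0.04  0.42 -0.11] rot [-0.0011  0.001   0.3617] gap 0.04600655427845012
t 0.725 tgt [0.4889 0.0815 0.19  ] shift mm [-186.3   38.4    4.9] rot [-0.0011  0.001   0.3617]
[ 3.88711501e-01  2.05830594e-01  1.71593092e+00 -7.91841104e-04
  1.22106347e+00 -7.24638619e-03]
```

{"fn": "arm_command", "kwargs": {"targets": [-50, 10, 1, 0, 0, 0.12, -100, 20, 3, 0, 0, 0.24, -150, 30, 5, 0, 0, 0.36, -186, 38, 5, 0, 0, 0.362, -186, 38, 5, 0, 0, 0.362]}}

```text
time_s: 1.35
tcp_pos: [0.4892, 0.0796, 0.1892]
tcp_rot: [-0.0, 0.696, 0.718, -0.001]
ft_force: [-0.8, 0.4, 0.0]
finger_gap: 0.0011
```

```bash
python3 -c "
from h import *
where();go(-.111,.092,.06);snap('top','t1');snap('side','s1')"
```

```text
t 1.35 shelf x,s,z -0.1107 0.0901 0.1892 F shelf [-0.83  0.44  0.02] rot [-0.0017  0.0014 -0.0038] gap 0.0010803838177523449
t 1.35 tgt [0.4889 0.0815 0.06  ] shift mm [ 2.100e+00 -1.000e-01  1.292e+02] rot [-0.0017  0.0014 -0.0038]
```

View pics/t1.png

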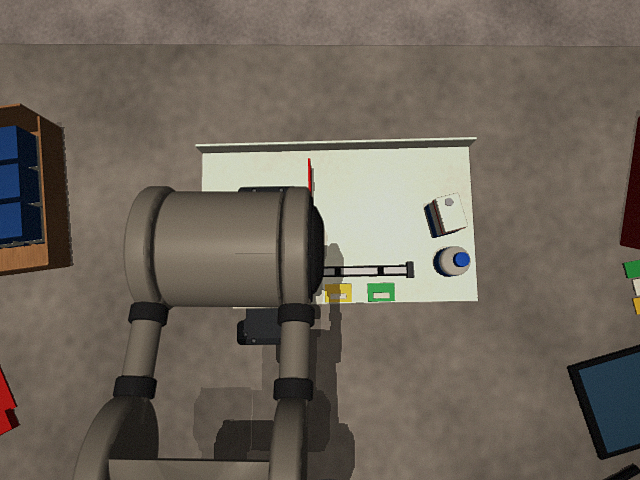

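View pics/s1.png

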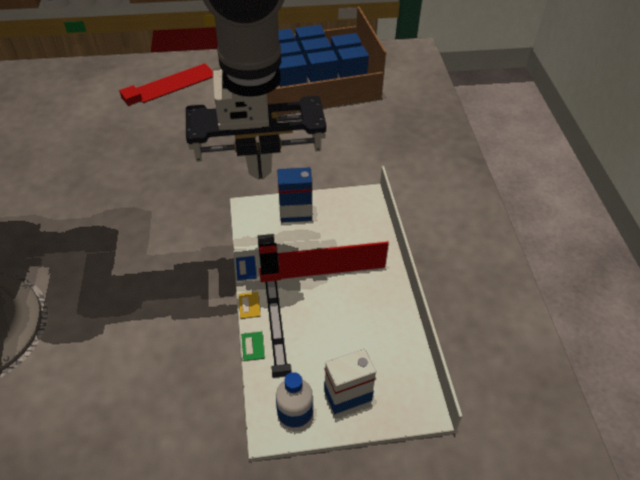

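Side view: the shut fingers hang above the left of the tab at about (260,165). The wide body lies across the rail, clear of carton A. I'll go down to 60 mm.

{"fn": "arm_command", "kwargs": {"targets": [2, 0, 45, 0, 0, 0, 2, 0, 90, 0, 0, 0, 2, 0, 120, 0, 0, 0, 2, 0, 129, 0, 0, 0, 2, 0, 129, 0, 0, 0]}}

```text
time_s: 2.08
tcp_pos: [0.4873, 0.0843, 0.0607]
tcp_rot: [-0.001, 0.695, 0.719, -0.001]
ft_force: [0.2, 0.4, 0.4]
finger_gap: 0.0006
```

```bash
python3 -c "
from h import *
where();snap('side','s2')
a=cv2.imread('pics/s2.png')[60:400,150:450];cv2.imwrite('pics/s2z.png',cv2.resize(a,None,fx=1.75,fy=1.75))"
```

```text
t 2.075 shelf x,s,z -0.1125 0.0948 0.0607 F shelf [0.22 0.44 0.38] rot [-0.0024  0.0006  0.    ] gap 0.0005775417306153497
```

View pics/s2z.png

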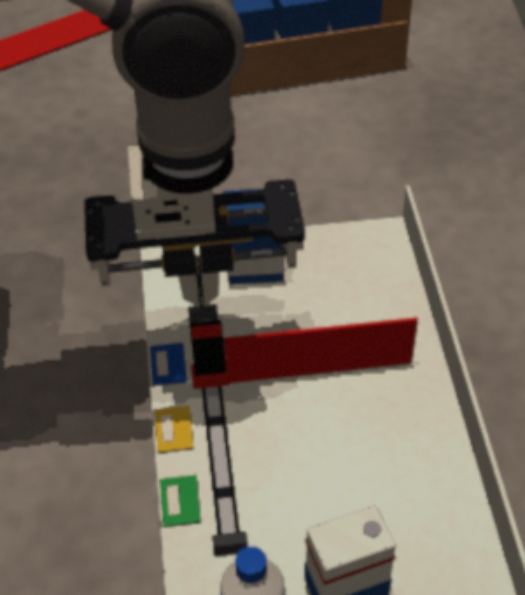

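The fingers are now low, just left of the tab (near pixel (203,290)), and touch nothing. I'll approach the pad.

{"fn": "arm_command", "kwargs": {"targets": [-8, 1, 0, 0, 0, 0, -14, 1, 0, 0, 0, 0, -18, 1, 0, 0, 0, 0, -20, 1, 0, 0, 0, 0, -22, 1, 0, 0, 0, 0]}}

```text
time_s: 2.75
tcp_pos: [0.4897, 0.062, 0.0614]
tcp_rot: [-0.0, 0.695, 0.719, -0.001]
ft_force: [0.2, 1.3, 0.4]
finger_gap: 0.0006
```

{"fn": "arm_command", "kwargs": {"targets": [-2, 0, 0, 0, 0, 0, -4, 0, 0, 0, 0, 0, -6, 0, 0, 0, 0, 0, -8, 0, 0, 0, 0, 0, -10, 0, 0, 0, 0, 0]}}

```text
time_s: 3.38
tcp_pos: [0.49, 0.0521, 0.0613]
tcp_rot: [-0.0, 0.695, 0.719, -0.001]
ft_force: [0.2, 4.5, 0.4]
finger_gap: 0.0004
```

```bash
python3 -c "
from h import *
where()"
```

```text
t 3.375 shelf x,s,z -0.1109 0.0625 0.0613 F shelf [0.31 4.51 0.39] rot [-0.001   0.0004 -0.0003] gap 0.00040916490386749143
```

Contact, with about 4 N of drag. I'll continue toward the middle notch.

{"fn": "arm_command", "kwargs": {"targets": [-4, 0, 0, 0, 0, 0, -8, 0, 0, 0, 0, 0, -12, 0, 0, 0, 0, 0, -16, 0, 0, 0, 0, 0, -20, 0, 0, 0, 0, 0]}}

```text
time_s: 4.0
tcp_pos: [0.4907, 0.0321, 0.0614]
tcp_rot: [-0.0, 0.695, 0.719, -0.0]
ft_force: [0.3, 4.7, 0.2]
finger_gap: 0.0005
```

{"fn": "arm_command", "kwargs": {"targets": [-3, 0, 0, 0, 0, 0, -6, 0, 0, 0, 0, 0, -9, 0, 0, 0, 0, 0, -12, 0, 0, 0, 0, 0, -14, 0, 0, 0, 0, 0]}}

```text
time_s: 4.62
tcp_pos: [0.4912, 0.0176, 0.0613]
tcp_rot: [-0.0, 0.695, 0.719, -0.001]
ft_force: [0.6, 1.9, -0.4]
finger_gap: 0.0005
```

```bash
python3 -c "
from h import *
where();snap('side','s3')
a=cv2.imread('pics/s3.png')[60:400,150:450];cv2.imwrite('pics/s3z.png',cv2.resize(a,None,fx=1.75,fy=1.75))"
```

```text
t 4.625 shelf x,s,z -0.1109 0.028 0.0613 F shelf [ 0.67  1.92 -0.36] rot [-0.0009  0.0006 -0.0004] gap 0.0005121338843513511
```

View pics/s3z.png

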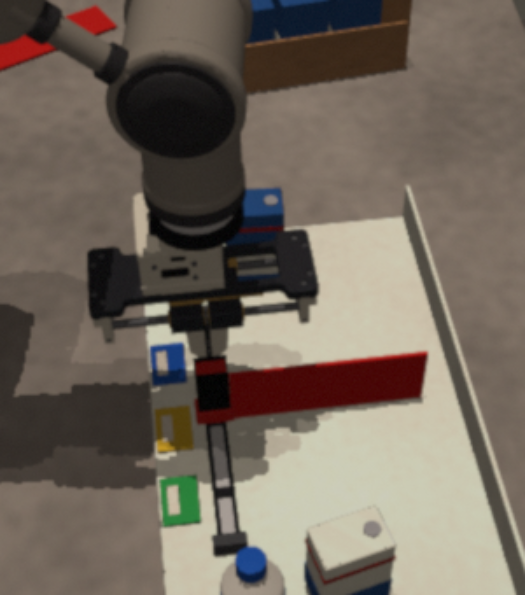

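The divider is approaching the middle notch and the force is falling. I'll take finer steps to calibrate the contact offset.

{"fn": "arm_command", "kwargs": {"targets": [-1, 0, 0, 0, 0, 0, -2, 0, 0, 0, 0, 0]}}

```text
time_s: 4.92
tcp_pos: [0.4913, 0.0149, 0.0614]
tcp_rot: [0.0, 0.695, 0.719, -0.001]
ft_force: [-0.0, -0.9, -0.6]
finger_gap: 0.0005
```

{"fn": "arm_command", "kwargs": {"targets": [-1, 0, 0, 0, 0, 0, -2, 0, 0, 0, 0, 0]}}

```text
time_s: 5.18
tcp_pos: [0.4914, 0.0127, 0.0614]
tcp_rot: [0.0, 0.695, 0.719, -0.001]
ft_force: [0.0, 0.4, 0.2]
finger_gap: 0.0007
```

{"fn": "arm_command", "kwargs": {"targets": [-1, 0, 0, 0, 0, 0, -2, 0, 0, 0, 0, 0]}}

```text
time_s: 5.42
tcp_pos: [0.4914, 0.0119, 0.0614]
tcp_rot: [-0.001, 0.695, 0.719, -0.0]
ft_force: [0.3, 8.3, 1.1]
finger_gap: 0.0002
```

{"fn": "arm_command", "kwargs": {"targets": [-1, 0, 0, 0, 0, 0, -2, 0, 0, 0, 0, 0]}}

```text
time_s: 5.68
tcp_pos: [0.4914, 0.0117, 0.0614]
tcp_rot: [-0.002, 0.695, 0.719, 0.001]
ft_force: [0.6, 10.6, 0.4]
finger_gap: 0.0005
```

```bash
python3 -c "
from h import *
where()"
```

```text
t 5.675 shelf x,s,z -0.1109 0.0222 0.0614 F shelf [ 0.95 10.6   0.42] rot [-0.0009 -0.0035 -0.0015] gap 0.0005417486072139012
```

The divider is seated in the middle notch with contact at s≈0.022. Contact when seated at green should therefore be near s≈-0.058 (y≈-0.068). Now I'll push it out of this notch.

{"fn": "arm_command", "kwargs": {"targets": [-3, 0, 0, 0, 0, 0, -5, 0, 0, 0, 0, 0, -7, 0, 0, 0, 0, 0, -9, 0, 0, 0, 0, 0, -11, 0, 0, 0, 0, 0]}}

```text
time_s: 6.3
tcp_pos: [0.4917, 0.0014, 0.0614]
tcp_rot: [-0.002, 0.695, 0.719, 0.001]
ft_force: [0.6, 3.8, 2.4]
finger_gap: 0.0005
```

```bash
python3 -c "
from h import *
where()"
```

```text
t 6.3 shelf x,s,z -0.1109 0.0118 0.0614 F shelf [0.77 3.75 2.39] rot [-0.0008 -0.0044 -0.0013] gap 0.0005223267817527705
```

{"fn": "arm_command", "kwargs": {"targets": [-5, 0, 0, 0, 0, 0, -10, 0, 0, 0, 0, 0, -15, 0, 0, 0, 0, 0, -20, 0, 0, 0, 0, 0, -25, 0, 0, 0, 0, 0]}}

```text
time_s: 6.92
tcp_pos: [0.4926, -0.0231, 0.0614]
tcp_rot: [-0.002, 0.695, 0.719, 0.002]
ft_force: [0.1, 5.2, 1.8]
finger_gap: 0.0002
```

{"fn": "arm_command", "kwargs": {"targets": [-5, 0, 0, 0, 0, 0, -10, 0, 0, 0, 0, 0, -15, 0, 0, 0, 0, 0, -20, 0, 0, 0, 0, 0, -24, 0, 0, 0, 0, 0]}}

```text
time_s: 7.55
tcp_pos: [0.4935, -0.0467, 0.0614]
tcp_rot: [-0.002, 0.695, 0.719, 0.002]
ft_force: [0.2, 5.4, 1.6]
finger_gap: 0.0003
```

```bash
python3 -c "
from h import *
where();snap('side','s4')
a=cv2.imread('pics/s4.png')[110:450,150:450];cv2.imwrite('pics/s4z.png',cv2.resize(a,None,fx=1.75,fy=1.75))"
```

```text
t 7.55 shelf x,s,z -0.1109 -0.0363 0.0614 F shelf [0.34 5.38 1.57] rot [-0.0004 -0.0064 -0.0017] gap 0.00031496236114182826
```

View pics/s4z.png

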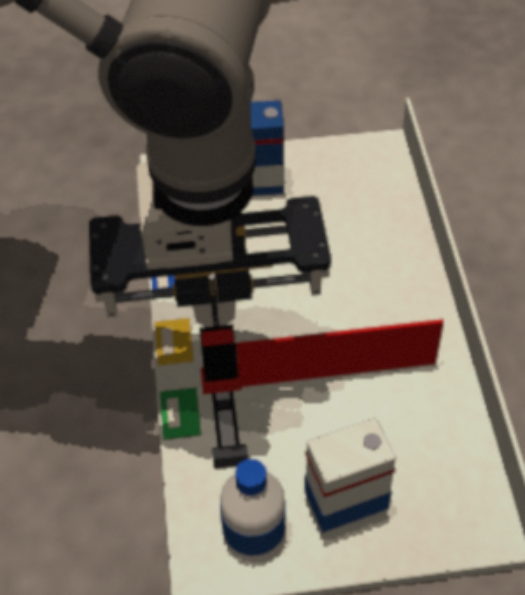

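The tab (220,355) has nearly reached the green tag (180,413), and the bottle and carton are clear. About 20 mm remain.

{"fn": "arm_command", "kwargs": {"targets": [-3, 0, 0, 0, 0, 0, -6, 0, 0, 0, 0, 0, -9, 0, 0, 0, 0, 0, -12, 0, 0, 0, 0, 0]}}

```text
time_s: 8.1
tcp_pos: [0.4939, -0.0592, 0.0614]
tcp_rot: [-0.002, 0.695, 0.719, 0.002]
ft_force: [0.4, 2.3, 1.2]
finger_gap: 0.0004
```

{"fn": "arm_command", "kwargs": {"targets": [-1, 0, 0, 0, 0, 0, -2.5, 0, 0, 0, 0, 0]}}

```text
time_s: 8.35
tcp_pos: [0.494, -0.062, 0.0614]
tcp_rot: [-0.002, 0.695, 0.719, 0.002]
ft_force: [0.5, 0.8, 1.1]
finger_gap: -0.0001
```

{"fn": "arm_command", "kwargs": {"targets": [-1, 0, 0, 0, 0, 0, -2.5, 0, 0, 0, 0, 0]}}

```text
time_s: 8.6
tcp_pos: [0.494, -0.0649, 0.0613]
tcp_rot: [-0.002, 0.695, 0.719, 0.002]
ft_force: [0.5, -0.4, 0.6]
finger_gap: 0.0005
```

{"fn": "arm_command", "kwargs": {"targets": [-1, 0, 0, 0, 0, 0, -1.5, 0, 0, 0, 0, 0]}}

```text
time_s: 8.85
tcp_pos: [0.494, -0.0665, 0.0613]
tcp_rot: [-0.002, 0.695, 0.719, 0.002]
ft_force: [-0.5, -0.0, 0.4]
finger_gap: 0.0004
```

{"fn": "arm_command", "kwargs": {"targets": [-0.5, 0, 0, 0, 0, 0, -1, 0, 0, 0, 0, 0]}}

```text
time_s: 9.1
tcp_pos: [0.494, -0.0674, 0.0612]
tcp_rot: [-0.002, 0.695, 0.719, 0.002]
ft_force: [0.7, 1.7, 0.2]
finger_gap: 0.0007
```

The force fell to zero and then began to rise at y≈-0.067. That is the same signature as in the middle notch, so the divider is seated. I'll back away along +y, then go up and clear.

{"fn": "arm_command", "kwargs": {"targets": [5, 0, 0, 0, 0, 0, 12, 0, 0, 0, 0, 0, 20, 0, 0, 0, 0, 0, 28, 0, 0, 0, 0, 0, 28, 0, 0, 0, 0, 0]}}

```text
time_s: 9.72
tcp_pos: [0.493, -0.0387, 0.0614]
tcp_rot: [-0.002, 0.695, 0.719, 0.002]
ft_force: [-0.3, 0.0, -1.0]
finger_gap: 0.0002
```

{"fn": "arm_command", "kwargs": {"targets": [0, 0, -40, 0, 0, 0, 0, 0, -80, 0, 0, 0, 0, 0, -130, 0, 0, 0, 30, -20, -150, 0, 0, 0, 80, -40, -150, 0, 0, 0]}}

```text
time_s: 10.35
tcp_pos: [0.4513, 0.0389, 0.2137]
tcp_rot: [-0.0, 0.696, 0.718, 0.003]
ft_force: [0.3, 1.9, 0.2]
finger_gap: 0.0003
```

{"fn": "arm_command", "kwargs": {"targets": [50, -20, 0, 0, 0, 0, 100, -40, 0, 0, 0, 0, 150, -60, 0, 0, 0, 0, 190, -70, 0, 0, 0, 0, 190, -70, 0, 0, 0, 0]}}

```text
time_s: 10.98
tcp_pos: [0.3745, 0.2285, 0.2144]
tcp_rot: [-0.001, 0.694, 0.72, 0.003]
ft_force: [-0.0, -1.2, -0.1]
finger_gap: 0.0004
```

```bash
python3 - <<'E'
from h import *
where();im,d=snap('top','t5');snap('side','s5')
C=cloud('top',d)
hsv=cv2.cvtColor(im,cv2.COLOR_RGB2HSV)
H=C[245:285,330:420]; m=(H[...,2]>.092)&(H[...,2]<.105);P=H[m];e=P-O
print('tab',P.mean(0),len(P),'s mean/mid',(e@EY).mean(),((e@EY).min()+(e@EY).max())/2)
g=cv2.inRange(hsv,(40,80,40),(85,255,255));g[:280]=0;g[305:]=0;g[:,:360]=0;g[:,400:]=0
c=cv2.minAreaRect(cv2.findNonZero(g))[0];print('green s',(ray_z('top',*c,.019)-O)@EY)
r=cv2.inRange(hsv,(0,120,60),(8,255,255));k=np.zeros_like(r);k[240:285,340:420]=1
c=cv2.minAreaRect(cv2.findNonZero(r*k));print('tab red',c,(ray_z('top',*c[0],.098)-O)@EY)
d0=np.load('pics/t0.npz')['im'];
for n,(u0,u1,v0,v1) in dict(A=(200,250,205,265),B=(420,475,185,242),bot=(425,478,240,282)).items():
    print(n,np.abs(im[v0:v1,u0:u1].astype(int)-d0[v0:v1,u0:u1]).mean())
E
```

```text
t 10.975 shelf x,s,z -0.2203 0.2428 0.2144 F shelf [-0.07 -1.2  -0.12] rot [ 0.0037 -0.0051  0.001 ] gap 0.0003508917097017081
tab [ 0.49474587 -0.08987398  0.09812642] 244 s mean/mid -0.07949040310635769 -0.07946499984487942
green s -0.08017940564548162
tab red ((383.9973449707031, 259.59716796875), (12.911685943603516, 39.1793327331543), 1.5911403894424438) -0.0780653086729014
A 12.010444444444444
B 13.91323763955343
bot 13.312069481880803
```

View pics/t5.png

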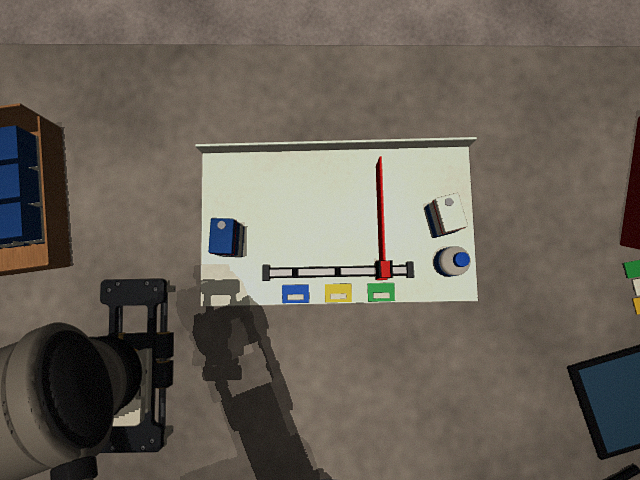

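View pics/s5.png

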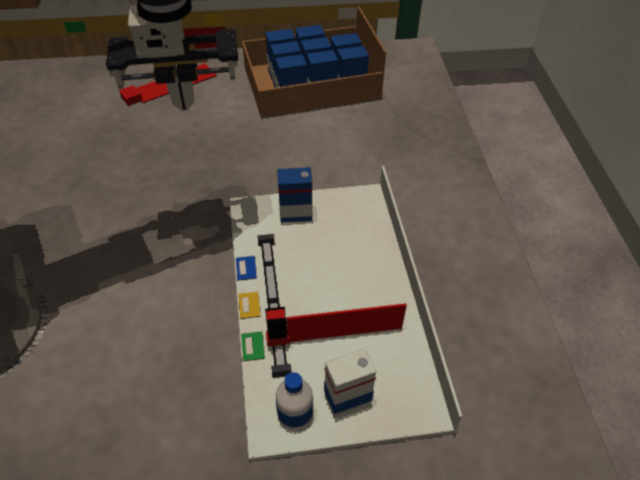

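The tab is at s = -79.5 mm and the green tag at -80.2 mm, so they agree within calibration error. The cartons (226,237), (445,214) and the bottle (453,261) look the same as before, and the arm is clear.

```bash
python3 -c "
from plant import robot
print(robot.finish_job())"
```

```text
the job is handed in; nothing more can be done
None
```

The divider is clicked into the notch at the green tag, and I handed the job in at about 11 s of the 48 s allowed. With the fingers shut, I pushed on the left black pad, through the middle (yellow) notch to the green one. Then I backed off along the rail and lifted clear.

- **Seating:** near the green notch the push fell to about 0 N, then began to rise again at the expected contact position. The middle notch gave the same pattern.
- **Position:** in the final top view the tab was at y = -79.5 mm in the shelf's frame and the green tag at -80.2 mm. A cruder red-colour estimate, which also took in part of the plate, gave -78.1 mm; I trusted the depth measurement.
- **Surroundings:** the cartons and the bottle look unmoved in both views. A pixel difference against the first picture came out at a similar 12–14 levels around all three. I put that down to image noise, so it neither confirms nor rules out a very small movement.
- **Force:** the largest I read was about 10.6 N, while pushing out of the middle notch. Forces were read only at the end of each move, so a brief peak could have been higher.

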